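# Fill the fitted hardware tray for the next guitar

## Task

Make up the hardware tray for the next guitar: lay the wide two-coil pickup, the bridge bar with the six saddles, the control knob and the output jack on its square plate each in the nest of the tray that is cut to its shape, the same way up as they lie now and flat on the felt. Set them down, do not drop them in. The slim single-coil pickup and the plain tailpiece bar belong to another guitar: leave them where they lie.

Things in the scene. Friction and masses are not known exactly. Their poses are not given: they have to be found in the camera images.
- pickup_wide: Wide guitar pickup with two black coils side by side and two rows of six steel pole pieces, on a steel base plate. 38 mm wide (x), 70 mm long (y), 22 mm high, with straight vertical sides; at each end a 3 mm thick, 14 mm wide mounting ear at the bottom makes it 84 mm long over all. 0.15 kg. Origin: centre of its underside, z up. Lies flat, poles up. Goes into nest_pickup.
- bridge_bar: Steel bridge bar with six small brass saddles in a row on top. Long axis along y: 93 mm long, 13 mm wide (x). The bar runs from 7 to 17 mm above its underside, the saddles to 20 mm; it stands on two brass thumb wheels, 18 mm in diameter and 3.5 mm thick, 37 mm either side of its middle. 0.07 kg. Origin: centre of its underside, z up. Goes into nest_bridge.
- knob: Round black control knob with a white pointer line: skirt 27 mm in diameter, 4 to 6 mm high, above it a 19 mm diameter cylinder up to 18 mm height. About 15 g. Origin: centre of its underside, z up. Stands on its skirt. Goes into nest_knob.
- jack: Output jack on a square steel plate: plate 38 x 38 mm, 4 mm thick, lying down; from its middle a 16 mm diameter steel barrel rises to 26 mm above the underside of the plate (around its foot a 3 mm high collar, 22 mm across, that is only seen). 0.05 kg. Origin: centre of its underside, z up. x and y along the edges of the plate. Goes into nest_jack.
- pickup_slim: Look-alike that does not belong: slim single-coil pickup, one black coil with a single row of six steel poles. 24 mm wide (x) at the base, 18 mm above, 82 mm long (y) over all, 16 mm high. Origin: centre of its underside, z up. Leave it where it lies.
- tail_bar: Look-alike that does not belong: plain tailpiece bar of smooth steel without saddles, with a slotted round stud head at each end. 17 mm wide (x), 102 mm long (y), 13 mm high. Origin: centre of its underside, z up. Leave it where it lies.
- nest_pickup: Wooden block in the fitted tray with a wide rectangular recess, 52 (x) x 98 (y) mm, for the pickup. Block 74 (x) x 118 (y) x 12 mm, top 16 mm above the bench; recess 5 mm deep, its felt floor 11 mm above the bench. Origin: centre of the block's underside, 7 mm below the middle of the felt, z up. Fixed; any of the tray's four places can hold it, and the tray can stand turned by up to 0.3 rad.
- nest_bridge: Wooden block in the fitted tray with a narrow long recess, 32 (x) x 106 (y) mm, for the bridge bar. Block 74 (x) x 118 (y) x 12 mm, top 16 mm above the bench; recess 5 mm deep, its felt floor 11 mm above the bench. Origin: centre of the block's underside, 7 mm below the middle of the felt, z up. Fixed; any of the tray's four places can hold it, and the tray can stand turned by up to 0.3 rad.
- nest_knob: Wooden block in the fitted tray with a round recess, 41 mm in diameter, for the control knob. Block 74 (x) x 118 (y) x 12 mm, top 16 mm above the bench; recess 5 mm deep, its felt floor 11 mm above the bench. Origin: centre of the block's underside, 7 mm below the middle of the felt, z up. Fixed; any of the tray's four places can hold it, and the tray can stand turned by up to 0.3 rad.
- nest_jack: Wooden block in the fitted tray with a square recess, 52 x 52 mm, for the output jack. Block 74 (x) x 118 (y) x 12 mm, top 16 mm above the bench; recess 5 mm deep, its felt floor 11 mm above the bench. Origin: centre of the block's underside, 7 mm below the middle of the felt, z up. Fixed; any of the tray's four places can hold it, and the tray can stand turned by up to 0.3 rad.
Things that resemble listed ones, but are neither listed nor needed, are in the scene too. Leave any red look-alike of the bridge_bar alone.

How it is judged:
By the outcome, as a careful person would: the job done as asked, in the order asked, and still so for the second after the job is handed in, with the robot touching nothing.
It also fails if it takes over 112 s, if anything falls off the work surface, if the arm or the gripper's body presses on something with over 40 N, if the wrist force passes 120 N, or if a joint passes its speed limit or range.

## Robot

A 7-joint arm with a two-finger parallel gripper is mounted at the origin on the work surface. World frame = base frame: x ahead of the robot, y to its left, z up, the work surface at z = 0. Lengths are in mm, angles in rad, forces in N, time in s.
With the tool pointing down it reaches from about 400 to 875 mm from the base axis. Payload 4.4 kg.
Tool frame: the origin (TCP) lies midway between the tips of the shut fingers; the grasp point (between the pads) lies 19 mm behind it; z points along the fingers, y is the line along which they close (so a half turn about z gives the same grasp; the last joint's range is limited). The gripper opens to 85 mm and grips with 20 to 120 N. Pads are 22 mm wide; open, the fingers measure 114 mm over their backs; the gripper's body (76 mm by 85 mm) begins 54 mm behind the grasp point. The pads swing forward as they close: fully open they stand 13 mm farther back than shut.
Start: joints at [1.121, 0.628, 0.038, 1.517, -0.027, 0.996, -0.02], TCP at [243.418, -602.715, 231.313] pointing down, gripper open.
Joint ranges: [-3.06, 3.06], [-0.37, 2.12], [-1.25, 1.32], [0.18, 2.47], [-1.1, 4.24], [0.23, 1.98], [-2.94, 2.94]. Speed limits (rad/s): [2.57, 2.57, 3.14, 3.14, 3.14, 3.14, 3.14].

## Interface

Orientations are given as [roll, pitch, yaw] about the fixed x, y, z axes, in that order (R = Rz(yaw) Ry(pitch) Rx(roll)).
In Python, from cell import ctrl gives the robot as it stands.
- The arm moves only by the shell command python3 -m handwheel 'ROWS'. ROWS is JSON, a list of rows, each a list of 3 entries, a list of its own where there are three numbers: the turn, a rotation vector about the tool's x, y, z in degrees, then the shift along the tool's x, y, z in m, then the closure, from 0 (fully open) to 1 (shut). A call has 1 to 5 rows; each row shifts and turns the commanded pose from where the row before left it, along the tool's axes as they then stand; what a row does not reach is not made up. A row lasts 1/12 s, in which the tool goes at most 41.7 mm and 7.16 degrees, less where a joint would pass 70% of its speed; a pose out of reach is approached as far as the arm can. A call is refused whole if a number of a shift passes 0.0417 or a number of a turn 7.16, either way. A call with a gripper value outside its range is refused whole. The fingers move at their own pace and stop on an object; the grip force is fixed at half the most. Time passes only in rows, so rows that do not move let the fingers close. It gives the time, the measured TCP pose, the force, the opening and the grip force at its end, in the units of the state.
- ctrl.read_state(): the state, without advancing time (a new reading comes with each control period).
- ctrl.get_image(name): name is "scene" or "top" or "wrist"; returns a dict with "pixels" (384x512x3 uint8, red, green, blue), "fx", "fy", "cx", "cy" (pixels), "pose" (4x4, takes a point from camera to world coordinates); the wrist camera has in their place "T_tool_cam" (4x4, takes a point from camera to tool coordinates, whose origin is the TCP and whose axes are the flange's). Camera axes: x right, y up, looking along -z (the intrinsics and any distortion apply to the point x, -y, -z); pixel columns grow to the right and rows downward; lengths in mm; the calibration is good to about 2 mm. A picture is of the moment at which its call begins: read the wrist's pose just before it. There is no depth.
- ctrl.finish_job(): hands the job in; it is judged then, once.
The state is a dict: "clock": time; "qpos": joint angles; "qd": joint speeds; "tau": joint torques, N m; "eef_pos": TCP position; "tool_rot": TCP orientation; "force": force on the tool from outside, world axes, zero at the start; "torque": the same for the moment, N m; "width": finger opening in mm; "gripper_force": force on a finger pad.
Only numpy, scipy, OpenCV 4.12 (cv2) and the standard library are available. Lean on these libraries where they do the work, as an engineer would, in place of code of your own. Each camera call takes 0.05 s, during which the arm holds its last target. There are 200 camera calls.

## Working session

There is one attempt and no reset: what is moved stays moved. The work goes in short steps, Python scripts to look and compute and a shell command to move; the robot and the scene stay as the last step left them, time stands still between calls to the robot, and variables do not carry over. Pictures are saved under pics/ and viewed, at most 16 in all, crops included, and the job is handed in when it is done.

```bash
ls; mkdir -p pics; python3 - <<'E'
from cell import ctrl
import cv2,json
for n in ("top","scene"):
    i=ctrl.get_image(n); cv2.imwrite(f"pics/{n}0.png",i["pixels"][:,:,::-1]); print(n,i["fx"],i["fy"],i["cx"],i["cy"],i["pose"],[k for k in i])
print(ctrl.read_state())
E
```

```text
pics
top 368.25944606119924 368.25944606119924 250.57837475751012 185.8352049914059 [[-8.70299628e-03  9.94624102e-01 -1.03185045e-01  4.25811659e+02]
 [-9.99560658e-01 -1.15768080e-02 -2.72849577e-02 -7.98759718e+01]
 [-2.83328300e-02  1.02902250e-01  9.94287875e-01  8.57608458e+02]
 [ 0.00000000e+00  0.00000000e+00  0.00000000e+00  1.00000000e+00]] ['pixels', 'fx', 'fy', 'cx', 'cy', 'pose']
scene 483.95661575119493 483.95661575119493 255.78942483330025 186.26226490210385 [[-7.51077810e-01 -4.59583084e-01  4.73988937e-01  1.05347369e+03]
 [ 6.59896695e-01 -5.44828796e-01  5.17395338e-01  5.17305302e+02]
 [ 2.04566768e-02  7.01387890e-01  7.12486177e-01  8.66339295e+02]
 [ 0.00000000e+00  0.00000000e+00  0.00000000e+00  1.00000000e+00]] ['pixels', 'fx', 'fy', 'cx', 'cy', 'pose']
{'clock': 0.1, 'qpos': array([ 1.12120866,  0.62927888,  0.03844367,  1.51828245, -0.02703511,
        0.99633463, -0.02000754]), 'qd': array([ 0.00028263, -0.0020712 , -0.00133507, -0.00165781, -0.00102617,
       -0.00191114, -0.00063192]), 'tau': array([ 3.19379171e-03, -5.64534330e+01,  1.23041287e+00, -1.93972349e+01,
        1.12482818e-02,  5.45815434e-03,  2.34238416e-05]), 'eef_pos': array([ 243.20219815, -602.15822081,  230.46005739]), 'tool_rot': array([-3.13980678e+00, -9.92167430e-06,  3.83761563e-01]), 'force': array([-0.32462831,  0.04903033, -0.35443366]), 'torque': array([-0.0237482 , -0.00080482, -0.0070712 ]), 'gripper_force': 0.0, 'width': 85.32568567854901}
```

View pics/top0.png

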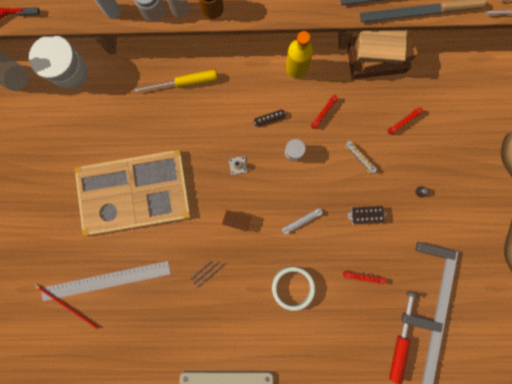

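View pics/scene0.png

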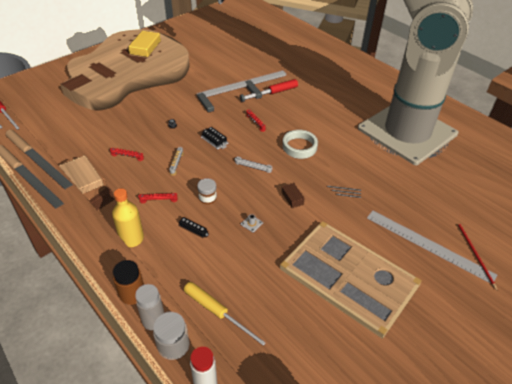

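The top view shows the tray around (132,192), with its bridge nest at (105,181), pickup nest at (155,171), knob nest at (108,212) and jack nest at (160,204). The parts are the wide pickup at (367,215), the brass-saddled bar at (361,157), the knob at (422,191) and the jack at (237,165). The tail bar (302,221) and slim pickup (269,118) stay.

```bash
cat > h.py <<'E'
from cell import ctrl
import numpy as np, cv2
from scipy.spatial.transform import Rotation as R
def grab(n):
    s=ctrl.read_state(); i=ctrl.get_image(n)
    if n=="wrist":
        T=np.eye(4); T[:3,:3]=R.from_euler("xyz",s["tool_rot"]).as_matrix(); T[:3,3]=s["eef_pos"]
        i["pose"]=T@i["T_tool_cam"]
    return i,s
def cast(i,uv,z):
    uv=np.atleast_2d(uv).astype(float)
    d=np.c_[(uv[:,0]-i["cx"])/i["fx"],-(uv[:,1]-i["cy"])/i["fy"],-np.ones(len(uv))]@i["pose"][:3,:3].T
    c=i["pose"][:3,3]
    return (c+d*((z-c[2])/d[:,2])[:,None])[:,:2]
def project(i,p):
    P=np.linalg.inv(i["pose"]); q=P[:3,:3]@np.asarray(p,float)+P[:3,3]
    return i["cx"]+i["fx"]*q[0]/-q[2], i["cy"]-i["fy"]*q[1]/-q[2]
def rect(i,mask,z):
    """centre, (short,long) sides, yaw of long axis of each blob, cast on plane z"""
    cs,_=cv2.findContours(mask.astype(np.uint8),cv2.RETR_EXTERNAL,cv2.CHAIN_APPROX_NONE)
    out=[]
    for c in cs:
        if cv2.contourArea(c)<30: continue
        xy=cast(i,c[:,0],z).astype(np.float32)
        r=cv2.minAreaRect(xy); b=cv2.boxPoints(r); e=[b[1]-b[0],b[2]-b[1]]
        e=sorted(e,key=np.linalg.norm); 
        out.append((np.round(r[0],1),np.round([np.linalg.norm(v) for v in e],1),round(float(np.arctan(e[1][1]/e[1][0])),3),np.round(c[:,0].mean(0))))
    return out
def rel(s,target,yaw):
    """shift in tool axes mm and turn about tool z in deg to get TCP to target with tool y-axis along yaw (mod pi)"""
    M=R.from_euler("xyz",s["tool_rot"]).as_matrix()
    t=M.T@(np.asarray(target)-s["eef_pos"])
    v=M.T@np.array([np.cos(yaw),np.sin(yaw),0]); a=np.degrees(np.arctan2(-v[0],v[1])); a=(a+90)%180-90
    return np.round(t,1),round(a,1)
E
python3 - <<'E'
from h import *
i,s=grab("top"); p=i["pixels"].astype(int); hsv=cv2.cvtColor(i["pixels"],cv2.COLOR_RGB2HSV)
grey=(hsv[...,1]<70)
grey[:85]=0;grey[235:]=0
for r in rect(i,grey,10): print(r)
cand={"pick":(367,215,22),"bridge":(361,157,17),"knob":(422,191,10),"jack":(237,165,4),"nb":(105,181,11),"np":(155,171,11),"nk":(108,212,11),"nj":(160,204,11)}
for k,(u,v,z) in cand.items(): print(k,cast(i,(u,v),z).round())
a=cv2.resize(i["pixels"][95:245,60:260,::-1],None,fx=3,fy=3,interpolation=2)
b=cv2.resize(i["pixels"][95:245,240,None][:, :0] if 0 else i["pixels"][95:245,240:450,::-1],None,fx=3,fy=3,interpolation=2)
cv2.imwrite("pics/c.png",b)
w,s=grab("wrist"); cv2.imwrite("pics/w0.png",w["pixels"][:,:,::-1]); print(w["T_tool_cam"].round(2),w["fx"],w["cx"],w["cy"])
E
```

```text
(array([ 442.2, -283.7]), array([11.3, 31.8], dtype=float32), -0.037, array([351., 216.]))
(array([ 432.5, -173.1]), array([ 16.2, 100.3], dtype=float32), -1.092, array([302., 221.]))
(array([456. , 273.6]), array([33.8, 34. ], dtype=float32), -0.77, array([109., 212.]))
(array([475.7, 156. ]), array([48.8, 49.2], dtype=float32), -1.401, array([159., 203.]))
(array([530. , 285.6]), array([ 28.9, 102. ], dtype=float32), -1.41, array([105., 181.]))
(array([548.9, 167.5]), array([49. , 94.6], dtype=float32), -1.412, array([155., 172.]))
(array([562.9, -26.5]), array([37.9, 38. ], dtype=float32), 0.102, array([238., 165.]))
(array([ 578.5, -311.8]), array([14. , 92.4], dtype=float32), 0.706, array([360., 157.]))
(array([ 599. , -159.8]), array([44.2, 47.4], dtype=float32), -0.024, array([295., 149.]))
pick [[ 444. -318.]]
bridge [[ 577. -311.]]
knob [[ 497. -448.]]
jack [[564. -25.]]
nb [[529. 284.]]
np [[551. 167.]]
nk [[456. 275.]]
nj [[474. 154.]]
[[   0.      0.95    0.32   80.82]
 [   1.     -0.     -0.     -0.75]
 [  -0.      0.32   -0.95 -143.28]
 [   0.      0.      0.      1.  ]] 276.83562533617607 256.66408094211664 192.91203206719152
```

View pics/c.png

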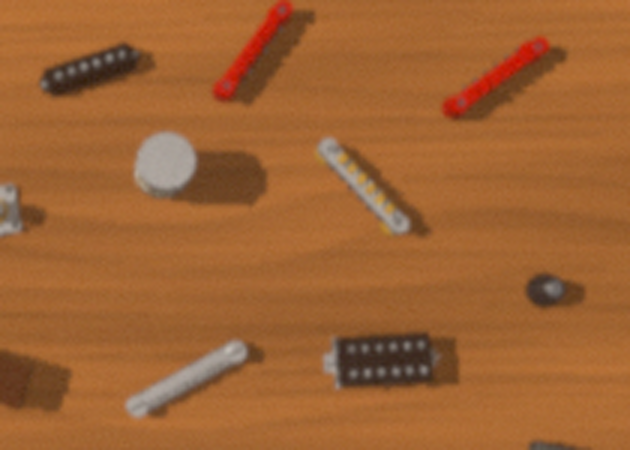

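The crop confirms that the bar with brass saddles at (361,157) is the bridge, the plain one at (302,221) is the tail bar, and the wide pickup is at (367,215). I'll go to the pickup first.

```bash
python3 -c "
from h import *
s=ctrl.read_state(); print(rel(s,(444,-318,120),0.0), cast(grab('top')[0],[(352,217),(384,215)],12))"
```

```text
(array([ 292.6, -188.4,  111. ]), np.float64(-68.0)) [[ 439.71203701 -286.52850411]
 [ 443.56492288 -358.71847845]]
```

```bash
m="python3 -m handwheel"
python3 -m handwheel '[[[0,0,0],[0.0293,-0.0188,0.011],0],[[0,0,0],[0.0293,-0.0188,0.011],0],[[0,0,0],[0.0293,-0.0188,0.011],0],[[0,0,0],[0.0293,-0.0188,0.011],0],[[0,0,0],[0.0293,-0.0188,0.011],0]]'
python3 -m handwheel '[[[0,0,0],[0.0293,-0.0188,0.011],0],[[0,0,0],[0.0293,-0.0188,0.011],0],[[0,0,0],[0.0293,-0.0188,0.011],0],[[0,0,0],[0.0293,-0.0188,0.011],0],[[0,0,0],[0.0293,-0.0188,0.011],0]]'
python3 -m handwheel '[[[0,0,-6.8],[0,0,0],0],[[0,0,-6.8],[0,0,0],0],[[0,0,-6.8],[0,0,0],0],[[0,0,-6.8],[0,0,0],0],[[0,0,-6.8],[0,0,0],0]]'
python3 -m handwheel '[[[0,0,-6.8],[0,0,0],0],[[0,0,-6.8],[0,0,0],0],[[0,0,-6.8],[0,0,0],0],[[0,0,-6.8],[0,0,0],0],[[0,0,-6.8],[0,0,0],0]]'
python3 -m handwheel '[[[0,0,0],[0,0,0],0],[[0,0,0],[0,0,0],0]]'
python3 - <<'E'
from h import *
i,s=grab("wrist"); cv2.imwrite("pics/w1.png",i["pixels"][:,:,::-1]); print(s["eef_pos"],s["tool_rot"],s["clock"])
print(rel(s,(444,-318,120),0.054))
hsv=cv2.cvtColor(i["pixels"],cv2.COLOR_RGB2HSV)
for r in rect(i,(hsv[...,2]<75)&(hsv[...,1]<110),20): print(r)
E
```

```text
clock: 0.67
eef_pos: [344.7, -459.3, 175.9]
tool_rot: [3.141, -0.0, 0.383]
force: [1.0, -0.6, 0.1]
width: 85.6
gripper_force: 0.0
clock: 1.08
eef_pos: [445.6, -317.3, 120.9]
tool_rot: [3.141, -0.0, 0.384]
force: [0.8, -0.0, 1.4]
width: 85.1
gripper_force: 0.0
clock: 1.5
eef_pos: [444.9, -318.6, 121.3]
tool_rot: [3.142, 0.0, 0.983]
force: [0.0, 0.0, -0.7]
width: 85.6
gripper_force: 0.0
clock: 1.92
eef_pos: [444.7, -318.8, 121.3]
tool_rot: [3.141, 0.0, 1.576]
force: [-0.8, -1.0, 0.7]
width: 85.4
gripper_force: 0.0
clock: 2.08
eef_pos: [444.6, -318.9, 121.3]
tool_rot: [3.141, -0.0, 1.567]
force: [0.7, 0.4, -0.3]
width: 85.6
gripper_force: 0.0
[ 444.59144414 -318.86502652  121.26860133] [ 3.14147010e+00 -2.84633527e-04  1.56692830e+00] 2.0833
(array([ 0.9, -0.6,  1.3]), np.float64(-3.3))
(array([ 496.1, -439.3]), array([22.2, 33.5], dtype=float32), -1.185, array([305., 301.]))
(array([ 274.7, -408.6]), array([11.3, 30.4], dtype=float32), 1.028, array([ 94., 276.]))
(array([ 233.4, -390.5]), array([ 7.7, 20.3], dtype=float32), 0.493, array([ 51., 261.]))
(array([ 442.6, -467.8]), array([185.1, 616.7], dtype=float32), -0.004, array([244., 330.]))
(array([ 445.4, -320.6]), array([35.5, 70.2], dtype=float32), -1.519, array([258., 193.]))
(array([ 599.3, -170.8]), array([ 7.2, 28.3], dtype=float32), -0.375, array([460.,   8.]))
(array([ 313. , -185.1]), array([17.3, 62.6], dtype=float32), 0.619, array([89., 30.]))
```

View pics/w1.png

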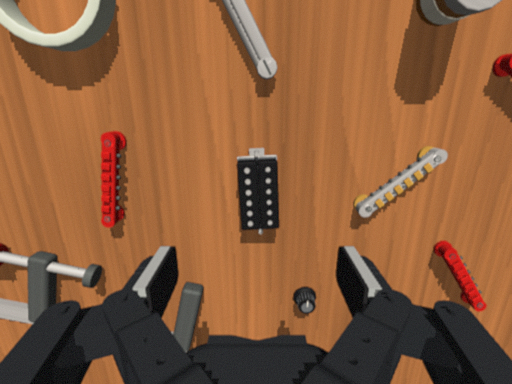

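The wrist view shows the pickup at (258,193), the bridge at (402,183) and the knob at (305,300). I'll correct, descend and grip.

```bash
python3 -m handwheel '[[[0,0,-2.8],[0,0,0],0],[[0,0,0],[-0.0015,0.0008,0.025],0],[[0,0,0],[0,0,0.025],0],[[0,0,0],[0,0,0.025],0],[[0,0,0],[0,0,0.020],0]]'
python3 -m handwheel '[[[0,0,0],[0,0,0.01],0],[[0,0,0],[0,0,0.01],0],[[0,0,0],[0,0,0],0],[[0,0,0],[0,0,0],0.3],[[0,0,0],[0,0,0],0.45]]'
python3 -m handwheel '[[[0,0,0],[0,0,0],1],[[0,0,0],[0,0,0],1],[[0,0,0],[0,0,0],1],[[0,0,0],[0,0,0],1],[[0,0,0],[0,0,0],1]]'
python3 -m handwheel '[[[0,0,0],[0,0,0],1],[[0,0,0],[0,0,0],1],[[0,0,0],[0,0,0],1]]'
```

```text
clock: 2.55
eef_pos: [445.2, -320.1, 24.9]
tool_rot: [-3.141, 0.0, 1.617]
force: [0.4, 0.1, 0.5]
width: 85.4
gripper_force: 0.0
clock: 2.97
eef_pos: [446.3, -320.6, 7.3]
tool_rot: [3.14, 0.001, 1.619]
force: [0.1, -0.4, 0.5]
width: 63.9
gripper_force: 0.0
clock: 3.38
eef_pos: [446.3, -320.7, 7.6]
tool_rot: [3.14, 0.001, 1.619]
force: [-0.2, 0.3, 6.0]
width: 36.7
gripper_force: 61.3
clock: 3.63
eef_pos: [446.3, -320.7, 7.6]
tool_rot: [3.14, 0.001, 1.619]
force: [-0.4, 0.3, 6.6]
width: 36.4
gripper_force: 61.3
```

```bash
python3 -m handwheel '[[[0,0,0],[0,0,-0.02],1],[[0,0,0],[0,0,-0.04],1],[[0,0,0],[0,0,-0.04],1],[[0,0,0],[0,0,-0.03],1],[[0,0,0],[0,0,0],1]]'
python3 -c "
from h import *
s=ctrl.read_state(); print(s['force'],s['width'],rel(s,(549,167.5,137),0.16))"
```

```text
clock: 4.05
eef_pos: [449.1, -322.2, 142.5]
tool_rot: [3.132, 0.007, 1.619]
force: [0.7, -0.6, -0.5]
width: 36.5
gripper_force: 60.6
[ 0.69194999 -0.59419101 -0.51759001] 36.451920346116715 (array([484.4, 123.3,   3.4]), np.float64(-6.4))
```

```bash
python3 -m handwheel '[[[0,0,0],[0.016,0.0041,0],1],[[0,0,0],[0.0323,0.0082,0],1],[[0,0,0],[0.0323,0.0082,0],1],[[0,0,0],[0.0323,0.0082,0],1],[[0,0,0],[0.0323,0.0082,0],1]]'
python3 -m handwheel '[[[0,0,0],[0.0323,0.0082,0],1],[[0,0,0],[0.0323,0.0082,0],1],[[0,0,0],[0.0323,0.0082,0],1],[[0,0,0],[0.0323,0.0082,0],1],[[0,0,0],[0.0323,0.0082,0],1]]'
python3 -m handwheel '[[[0,0,0],[0.0323,0.0082,0],1],[[0,0,0],[0.0323,0.0082,0],1],[[0,0,0],[0.0323,0.0082,0],1],[[0,0,0],[0.0323,0.0082,0],1],[[0,0,0],[0.0323,0.0082,0],1]]'
python3 -m handwheel '[[[0,0,-6.4],[0.016,0.0041,0],1],[[0,0,0],[0,0,0],1],[[0,0,0],[0,0,0],1],[[0,0,0],[0,0,0],1]]'
python3 - <<'E'
from h import *
i,s=grab("wrist"); cv2.imwrite("pics/w2.png",i["pixels"][:,:,::-1]); print(s["eef_pos"],s["tool_rot"],s["clock"])
print(rel(s,(549,167.5,137),0.16))
hsv=cv2.cvtColor(i["pixels"],cv2.COLOR_RGB2HSV)
for r in rect(i,(hsv[...,1]<70)&(hsv[...,2]>60),11): print(r)
E
```

```text
clock: 4.47
eef_pos: [475.0, -172.0, 136.1]
tool_rot: [-3.141, -0.0, 1.618]
force: [0.2, -0.4, -1.4]
width: 36.9
gripper_force: 60.5
clock: 4.88
eef_pos: [508.1, -8.6, 136.0]
tool_rot: [-3.141, 0.0, 1.619]
force: [0.4, 0.8, -1.2]
width: 36.6
gripper_force: 60.5
clock: 5.3
eef_pos: [541.2, 154.7, 135.9]
tool_rot: [-3.141, 0.0, 1.619]
force: [0.7, -0.9, -2.0]
width: 36.5
gripper_force: 60.5
clock: 5.63
eef_pos: [544.3, 167.8, 135.7]
tool_rot: [-3.14, 0.002, 1.729]
force: [-0.3, 0.6, -1.4]
width: 36.4
gripper_force: 60.5
[544.28784836 167.78415195 135.74102911] [-3.13992744e+00  1.54488272e-03  1.72896349e+00] 5.6333
(array([-1. ,  4.6, -1.3]), np.float64(-0.1))
(array([833.1, -56. ]), array([12.6, 24.3], dtype=float32), 0.16, array([446., 380.]))
(array([ 338.4, -135.9]), array([12.6, 25.8], dtype=float32), 0.16, array([ 68., 380.]))
(array([ 272.2, -117.8]), array([34.6, 86.2], dtype=float32), 0.831, array([ 15., 364.]))
(array([563.5, -15.5]), array([32.4, 37. ], dtype=float32), 0.16, array([250., 330.]))
(array([585.9,  26.1]), array([ 9.5, 10.1], dtype=float32), -1.411, array([273.
[... 1261 characters left out ...]
.2, 134.1]), array([ 9.5, 10.4], dtype=float32), -1.396, array([275., 220.]))
(array([530.2, 127.2]), array([10.7, 11.5], dtype=float32), -1.412, array([238., 220.]))
(array([758.6, 168.6]), array([  7.1, 101.1], dtype=float32), -1.387, array([460., 213.]))
(array([475.3, 154.1]), array([50. , 51.1], dtype=float32), 0.159, array([188., 187.]))
(array([541.1, 182.8]), array([61.2, 68.6], dtype=float32), 0.159, array([258., 172.]))
(array([456.1, 272.3]), array([38.9, 39. ], dtype=float32), -1.412, array([178.,  57.]))
(array([530.5, 279.6]), array([31.3, 96.3], dtype=float32), -1.415, array([262.,  59.]))
(array([320.8, 214.8]), array([ 29.6, 158. ], dtype=float32), -1.371, array([25., 94.]))
```

View pics/w2.png

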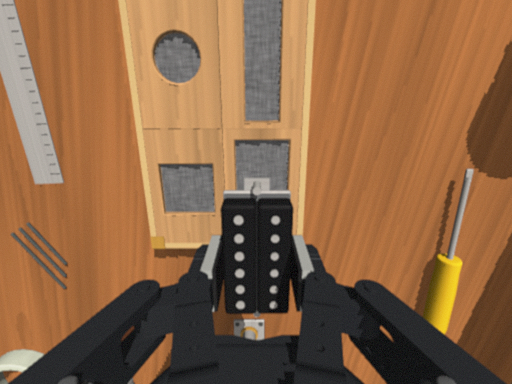

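The wrist view shows the pickup hanging straight in the fingers. The pickup nest is at about (262,165) and the jack nest at (188,187).

```bash
python3 -c "
from h import *
i,s=grab('wrist'); q=cast(i,[(239,220),(275,220),(240,305),(273,305)],s['eef_pos'][2]-7.3+22);print(q,q.mean(0),s['eef_pos'])
print(rel(s,(549,166.5,21),0.16))"
```

```text
[[531.33528696 190.17675486]
 [549.32024838 193.04755006]
 [539.09522923 138.27979221]
 [557.54243108 141.23094618]] [544.32329891 165.68376083] [544.45502024 167.33659209 135.87099163]
(array([ -1.4,   4.5, 114.9]), np.float64(-0.2))
```

```bash
python3 -m handwheel '[[[0,0,0],[0,0.0045,0.02],1],[[0,0,0],[0,0,0.03],1],[[0,0,0],[0,0,0.03],1],[[0,0,0],[0,0,0.02],1],[[0,0,0],[0,0,0.006],1]]'
python3 -m handwheel '[[[0,0,0],[0,0,0.002],1],[[0,0,0],[0,0,0.002],1],[[0,0,0],[0,0,0.002],1],[[0,0,0],[0,0,0],1],[[0,0,0],[0,0,0],1]]'
```

```text
clock: 6.15
eef_pos: [547.2, 167.7, 27.3]
tool_rot: [-3.136, 0.002, 1.729]
force: [0.2, 0.2, -0.7]
width: 36.5
gripper_force: 60.5
clock: 6.57
eef_pos: [550.1, 170.4, 25.4]
tool_rot: [3.14, -0.0, 1.731]
force: [-0.0, -0.2, -0.5]
width: 36.6
gripper_force: 60.5
```

```bash
python3 -m handwheel '[[[0,0,0],[-0.002,-0.001,0.002],1],[[0,0,0],[0,0,0.002],1],[[0,0,0],[0,0,0],1],[[0,0,0],[0,0,0],1]]'
python3 -m handwheel '[[[0,0,0],[0,0,0.001],1],[[0,0,0],[0,0,0.001],1],[[0,0,0],[0,0,0],1],[[0,0,0],[0,0,0],1]]'
```

```text
clock: 6.9
eef_pos: [548.6, 168.0, 20.3]
tool_rot: [-3.141, 0.0, 1.731]
force: [-0.9, -0.2, -1.4]
width: 36.3
gripper_force: 60.5
clock: 7.23
eef_pos: [548.8, 168.2, 18.7]
tool_rot: [3.141, -0.0, 1.731]
force: [-0.5, -0.0, 2.9]
width: 36.8
gripper_force: 61.0
```

```bash
python3 -m handwheel '[[[0,0,0],[0,0,0.0003],1],[[0,0,0],[0,0,0],0.5],[[0,0,0],[0,0,0],0.4],[[0,0,0],[0,0,0],0.3],[[0,0,0],[0,0,0],0]]'
python3 -m handwheel '[[[0,0,0],[0,0,0],0],[[0,0,0],[0,0,0],0],[[0,0,0],[0,0,-0.01],0],[[0,0,0],[0,0,-0.035],0],[[0,0,0],[0,0,-0.04],0]]'
python3 -m handwheel '[[[0,0,0],[0,0,-0.04],0],[[0,0,0],[0,0,0],0],[[0,0,0],[0,0,0],0]]'
python3 - <<'E'
from h import *
i,s=grab("wrist"); cv2.imwrite("pics/w3.png",i["pixels"][:,:,::-1]); print(s["eef_pos"],s["tool_rot"],s["clock"])
print(rel(s,(578,-312,140),0.706+np.pi/2))
hsv=cv2.cvtColor(i["pixels"],cv2.COLOR_RGB2HSV)
for r in rect(i,(hsv[...,2]<75)&(hsv[...,1]<110),33): print(r)
E
```

```text
clock: 7.65
eef_pos: [548.7, 168.0, 17.9]
tool_rot: [-3.142, -0.0, 1.731]
force: [-0.5, 0.2, 0.2]
width: 69.9
gripper_force: 0.0
clock: 8.07
eef_pos: [546.7, 167.5, 102.4]
tool_rot: [-3.136, 0.001, 1.732]
force: [1.2, 0.1, 1.2]
width: 86.2
gripper_force: 0.0
clock: 8.32
eef_pos: [550.5, 168.7, 146.4]
tool_rot: [3.135, -0.001, 1.731]
force: [-0.7, 0.2, -0.6]
width: 85.3
gripper_force: 0.0
[550.49947678 168.66776003 146.40995248] [ 3.13539134e+00 -9.19979588e-04  1.73092106e+00] 8.3167
(array([-478.9,  -49.5,    5.7]), np.float64(58.7))
(array([578.6,  11.2]), array([194.5, 647. ], dtype=float32), 0.152, array([262., 332.]))
(array([476.5, 181.9]), array([ 2.9, 46.9], dtype=float32), 0.159, array([181., 164.]))
(array([546.8, 165.2]), array([41. , 76.9], dtype=float32), -1.403, array([252., 192.]))
(array([540.9, 214.5]), array([ 3.7, 46.1], dtype=float32), 0.16, array([254., 141.]))
(array([462.4, 282. ]), array([14.5, 35.2], dtype=float32), -0.06, array([174.,  44.]))
```

View pics/w3.png

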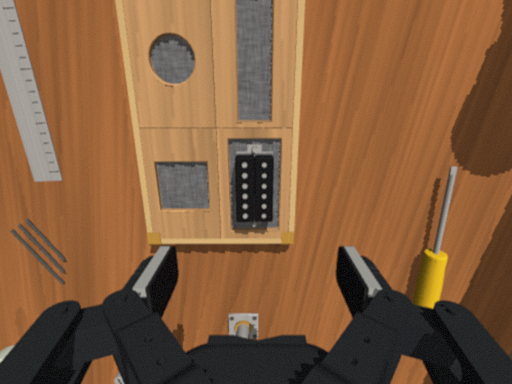

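The pickup sits inside its nest at (254,188), with a margin on all sides. Next is the bridge.

```bash
python3 -m handwheel '[[[0,0,0],[-0.032,-0.0033,0],0],[[0,0,0],[-0.032,-0.0033,0],0],[[0,0,0],[-0.032,-0.0033,0],0],[[0,0,0],[-0.032,-0.0033,0],0],[[0,0,0],[-0.032,-0.0033,0],0]]'
python3 -m handwheel '[[[0,0,0],[-0.032,-0.0033,0],0],[[0,0,0],[-0.032,-0.0033,0],0],[[0,0,0],[-0.032,-0.0033,0],0],[[0,0,0],[-0.032,-0.0033,0],0],[[0,0,0],[-0.032,-0.0033,0],0]]'
python3 -m handwheel '[[[0,0,0],[-0.032,-0.0033,0],0],[[0,0,0],[-0.032,-0.0033,0],0],[[0,0,0],[-0.032,-0.0033,0],0],[[0,0,0],[-0.032,-0.0033,0],0],[[0,0,0],[-0.032,-0.0033,0],0]]'
python3 -m handwheel '[[[0,0,6.5],[0,0,0],0],[[0,0,6.5],[0,0,0],0],[[0,0,6.5],[0,0,0],0],[[0,0,6.5],[0,0,0],0],[[0,0,6.5],[0,0,0],0]]'
python3 -m handwheel '[[[0,0,6.5],[0,0,0],0],[[0,0,6.5],[0,0,0],0],[[0,0,6.5],[0,0,0],0],[[0,0,6.5],[0,0,0],0],[[0,0,0],[0,0,0],0]]'
python3 -m handwheel '[[[0,0,0],[0,0,0],0],[[0,0,0],[0,0,0],0]]'
python3 - <<'E'
from h import *
i,s=grab("wrist"); cv2.imwrite("pics/w4.png",i["pixels"][:,:,::-1]); print(s["eef_pos"],s["tool_rot"],s["clock"])
print(rel(s,(578,-312,140),0.706+np.pi/2))
hsv=cv2.cvtColor(i["pixels"],cv2.COLOR_RGB2HSV)
for r in rect(i,(hsv[...,1]<70)&(hsv[...,2]>60),17): print(r)
E
```

```text
clock: 8.78
eef_pos: [556.4, 5.9, 141.5]
tool_rot: [-3.138, -0.0, 1.732]
force: [1.0, 0.0, -0.6]
width: 85.5
gripper_force: 0.0
clock: 9.2
eef_pos: [565.6, -154.5, 141.3]
tool_rot: [-3.138, -0.001, 1.731]
force: [1.0, 0.9, -0.2]
width: 85.2
gripper_force: 0.0
clock: 9.62
eef_pos: [574.9, -314.8, 141.1]
tool_rot: [-3.138, -0.002, 1.731]
force: [0.1, 0.1, 0.5]
width: 85.3
gripper_force: 0.0
clock: 10.03
eef_pos: [575.0, -313.2, 140.9]
tool_rot: [-3.138, -0.0, 1.158]
force: [0.6, -0.1, -0.5]
width: 85.4
gripper_force: 0.0
clock: 10.45
eef_pos: [575.3, -313.0, 141.2]
tool_rot: [-3.138, 0.002, 0.708]
force: [0.2, -0.2, -0.5]
width: 85.5
gripper_force: 0.0
clock: 10.62
eef_pos: [575.9, -313.3, 142.0]
tool_rot: [-3.14, 0.001, 0.713]
force: [-0.2, -0.2, 0.3]
width: 85.4
gripper_force: 0.0
[ 575.85654576 -313.28571083  142.03387269] [-3.13983320e+00  8.02935782e-04  7.13175435e-01] 10.6167
(array([2.5, 0.4, 2. ]), np.float64(0.4))
(array([ 497.2, -450.3]), array([12.9, 14.9], dtype=float32), 0.771, array([301., 306.]))
(array([ 579. , -469.7]), array([19.2, 77.6], dtype=float32), 1.197, array([363., 272.]))
(array([ 420.6, -286.5]), array([18.2, 76.6], dtype=float32), 0.217, array([150., 270.]))
(array([ 305.7, -181.9]), array([ 37.5, 103.8], dtype=float32), 0.428, array([ 13., 279.]))
(array([ 438.5, -174.9]), array([ 20.7, 102.4], dtype=float32), -1.072, array([ 69., 197.]))
(array([ 578.3, -310.7]), array([14.7, 93.1], dtype=float32), 0.71, array([257., 183.]))
(array([ 591.7, -150. ]), array([48.4, 61.4], dtype=float32), -0.956, array([128.,  56.]))
(array([558.2, -52.3]), array([11.5, 11.8], dtype=float32), 0.255, array([8., 5.]))
```

View pics/w4.png

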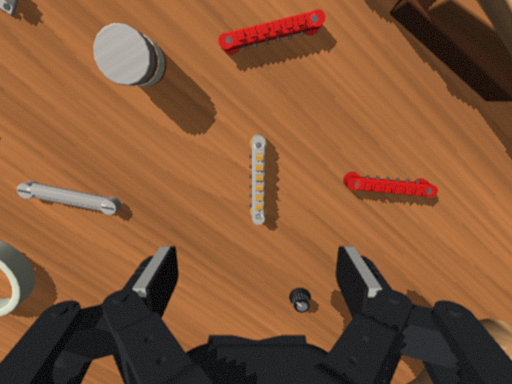

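The bridge is at (257,183), aligned with the tool.

```bash
python3 -m handwheel '[[[0,0,0],[0.0035,-0.0004,0.025],0],[[0,0,0],[0,0,0.03],0],[[0,0,0],[0,0,0.03],0],[[0,0,0],[0,0,0.025],0],[[0,0,0],[0,0,0.012],0]]'
python3 -m handwheel '[[[0,0,0],[0,0,0.005],0.2],[[0,0,0],[0,0,0.003],0.3],[[0,0,0],[0,0,0.001],0.4],[[0,0,0],[0,0,0],0.5],[[0,0,0],[0,0,0],0.6]]'
```

```text
clock: 11.08
eef_pos: [576.5, -310.0, 17.4]
tool_rot: [-3.136, 0.002, 0.711]
force: [-0.5, 1.3, -0.7]
width: 85.1
gripper_force: 0.0
clock: 11.5
eef_pos: [579.9, -311.6, 13.5]
tool_rot: [3.139, -0.001, 0.71]
force: [-0.6, 0.2, 0.6]
width: 34.3
gripper_force: 0.0
```

```bash
python3 -m handwheel '[[[0,0,0],[-0.0005,0,0.003],0.6],[[0,0,0],[0,0,0.0025],0.65],[[0,0,0],[0,0,0],0.7],[[0,0,0],[0,0,0],0.75],[[0,0,0],[0,0,0],1]]'
python3 -m handwheel '[[[0,0,0],[0,0,0],1],[[0,0,0],[0,0,0],1],[[0,0,0],[0,0,0],1],[[0,0,0],[0,0,0],1],[[0,0,0],[0,0,0],1]]'
```

```text
clock: 11.92
eef_pos: [578.5, -311.5, 6.7]
tool_rot: [3.141, -0.0, 0.71]
force: [-3.7, 1.7, 12.4]
width: 10.9
gripper_force: 57.4
clock: 12.33
eef_pos: [578.7, -311.5, 6.8]
tool_rot: [3.141, -0.0, 0.71]
force: [-0.3, -0.1, 3.1]
width: 11.3
gripper_force: 59.9
```

```bash
python3 -m handwheel '[[[0,0,0],[0,0,-0.01],1],[[0,0,0],[0,0,-0.03],1],[[0,0,0],[0,0,-0.04],1],[[0,0,0],[0,0,-0.04],1],[[0,0,0],[0,0,-0.01],1]]'
python3 -m handwheel '[[[0,0,-6.5],[0,0,0],1],[[0,0,-6.5],[0,0,0],1],[[0,0,-6.5],[0,0,0],1],[[0,0,-6.5],[0,0,0],1],[[0,0,-6.5],[0,0,0],1]]'
python3 -m handwheel '[[[0,0,-6.5],[0,0,0],1],[[0,0,-6.5],[0,0,0],1],[[0,0,-6.5],[0,0,0],1],[[0,0,-6.5],[0,0,0],1],[[0,0,0],[0,0,0],1]]'
python3 -c "
from h import *
s=ctrl.read_state(); print(rel(s,(530,284.8,137),0.16))"
```

```text
clock: 12.75
eef_pos: [581.8, -313.1, 143.5]
tool_rot: [3.132, -0.004, 0.71]
force: [1.7, -0.8, 0.8]
width: 10.9
gripper_force: 59.5
clock: 13.17
eef_pos: [578.1, -311.3, 136.6]
tool_rot: [-3.141, 0.0, 1.283]
force: [-0.4, -0.2, -1.7]
width: 10.8
gripper_force: 59.5
clock: 13.58
eef_pos: [577.9, -311.6, 136.4]
tool_rot: [-3.141, -0.001, 1.734]
force: [-0.1, 0.1, -1.1]
width: 11.1
gripper_force: 59.5
(array([ 5.963e+02,  4.930e+01, -3.000e-01]), np.float64(0.2))
```

```bash
python3 -m handwheel '[[[0,0,0],[0.0298,0.0025,0],1],[[0,0,0],[0.0298,0.0025,0],1],[[0,0,0],[0.0298,0.0025,0],1],[[0,0,0],[0.0298,0.0025,0],1],[[0,0,0],[0.0298,0.0025,0],1]]'
python3 -m handwheel '[[[0,0,0],[0.0298,0.0025,0],1],[[0,0,0],[0.0298,0.0025,0],1],[[0,0,0],[0.0298,0.0025,0],1],[[0,0,0],[0.0298,0.0025,0],1],[[0,0,0],[0.0298,0.0025,0],1]]'
python3 -m handwheel '[[[0,0,0],[0.0298,0.0025,0],1],[[0,0,0],[0.0298,0.0025,0],1],[[0,0,0],[0.0298,0.0025,0],1],[[0,0,0],[0.0298,0.0025,0],1],[[0,0,0],[0.0298,0.0025,0],1]]'
python3 -m handwheel '[[[0,0,0],[0.0298,0.0025,0],1],[[0,0,0],[0.0298,0.0025,0],1],[[0,0,0],[0.0298,0.0025,0],1],[[0,0,0],[0.0298,0.0025,0],1],[[0,0,0],[0.0298,0.0025,0],1]]'
python3 -m handwheel '[[[0,0,0],[0,0,0],1],[[0,0,0],[0,0,0],1],[[0,0,0],[0,0,0],1]]'
python3 - <<'E'
from h import *
i,s=grab("wrist"); cv2.imwrite("pics/w5.png",i["pixels"][:,:,::-1]); print(s["eef_pos"],s["tool_rot"],s["clock"])
print(rel(s,(530,284.8,137),0.16))
hsv=cv2.cvtColor(i["pixels"],cv2.COLOR_RGB2HSV)
for r in rect(i,(hsv[...,1]<70)&(hsv[...,2]>60),11): 
  if r[3][1]<260: print(r)
for r in rect(i,(hsv[...,1]<70)&(hsv[...,2]>60),147): 
  if 200<r[3][0]<300 and r[1][1]>60:print(r)
E
```

```text
clock: 14.0
eef_pos: [566.5, -161.1, 136.6]
tool_rot: [-3.141, 0.0, 1.727]
force: [0.6, -0.1, 0.4]
width: 11.2
gripper_force: 59.5
clock: 14.42
eef_pos: [555.2, -12.0, 136.7]
tool_rot: [3.142, 0.0, 1.727]
force: [1.2, 0.7, -0.7]
width: 10.7
gripper_force: 59.5
clock: 14.83
eef_pos: [543.7, 137.2, 136.7]
tool_rot: [3.142, 0.0, 1.727]
force: [0.4, 0.4, -1.0]
width: 11.1
gripper_force: 59.5
clock: 15.25
eef_pos: [532.2, 286.2, 136.7]
tool_rot: [-3.142, 0.0, 1.728]
force: [0.1, 0.1, -0.4]
width: 11.4
gripper_force: 59.5
clock: 15.5
eef_pos: [532.5, 284.2, 136.4]
tool_rot: [-3.141, 0.001, 1.729]
force: [-0.2, -1.1, -1.1]
width: 11.1
gripper_force: 59.5
[532.48027455 284.18992851 136.37781788] [-3.14114663e+00  1.26527634e-03  1.72931650e+00] 15.5
(array([ 1. , -2.4, -0.6]), np.float64(-0.1))
(array([547. , 205.3]), array([ 61.9, 190.7], dtype=float32), -1.566, array([256., 249.]))
(array([456.3, 271.2]), array([38.4, 38.6], dtype=float32), 0.094, array([181., 185.]))
(array([525.4, 311.1]), array([31.1, 47.7], dtype=float32), -1.412, array([253., 154.]))
(array([760.9, 366.4]), array([11.2, 52.5], dtype=float32), -1.128, array([507., 139.]))
(array([309.3, 273.8]), array([ 29.6, 270.7], dtype=float32), -1.37, array([ 30., 144.]))
(array([532.8, 286.2]), array([30.5, 94.1], dtype=float32), -1.566, array([256., 249.]))
```

View pics/w5.png

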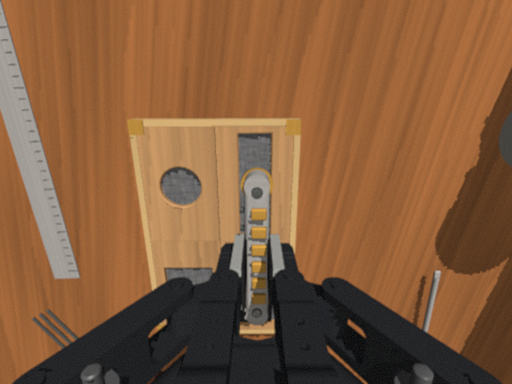

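The bar hangs straight, its end holes at (257,192) and (257,313). The bridge nest's far end is at (255,135).

```bash
python3 -c "
from h import *
i,s=grab('wrist'); q=cast(i,[(257,192),(257,313)],s['eef_pos'][2]-6.8+18);print(q,q.mean(0),s['eef_pos'])"
```

```text
[[526.50631162 321.16880093]
 [538.33573479 247.1409328 ]] [532.4210232  284.15486687] [532.81781943 283.30490004 136.36577583]
```

```bash
python3 -m handwheel '[[[0,0,0],[0,-0.0025,0.02],1],[[0,0,0],[0,0,0.03],1],[[0,0,0],[0,0,0.03],1],[[0,0,0],[0,0,0.02],1],[[0,0,0],[0,0,0.008],1]]'
python3 -m handwheel '[[[0,0,0],[0,0,0.001],1],[[0,0,0],[0,0,0.001],1],[[0,0,0],[0,0,0],1],[[0,0,0],[0,0,0],1],[[0,0,0],[0,0,0],1]]'
python3 -m handwheel '[[[0,0,0],[0,0,0.002],1],[[0,0,0],[0,0,0],1],[[0,0,0],[0,0,0],1]]'
```

```text
clock: 16.02
eef_pos: [528.9, 281.6, 25.6]
tool_rot: [-3.137, 0.003, 1.728]
force: [-0.3, -0.9, -0.0]
width: 11.4
gripper_force: 59.5
clock: 16.43
eef_pos: [531.1, 284.9, 27.9]
tool_rot: [3.139, -0.001, 1.731]
force: [-0.5, 0.4, -0.6]
width: 11.3
gripper_force: 59.5
clock: 16.68
eef_pos: [530.2, 284.5, 24.7]
tool_rot: [3.141, -0.0, 1.731]
force: [-0.1, -0.1, -1.0]
width: 11.5
gripper_force: 59.5
```

```bash
python3 -m handwheel '[[[0,0,0],[-0.0007,0,0.002],1],[[0,0,0],[0,0,0.002],1],[[0,0,0],[0,0,0],1],[[0,0,0],[0,0,0],1],[[0,0,0],[0,0,0],1]]'
python3 -m handwheel '[[[0,0,0],[0,0,0.001],1],[[0,0,0],[0,0,0.001],1],[[0,0,0],[0,0,0],1],[[0,0,0],[0,0,0],1],[[0,0,0],[0,0,0],1]]'
```

```text
clock: 17.1
eef_pos: [530.2, 283.8, 20.4]
tool_rot: [-3.141, 0.0, 1.731]
force: [0.2, 0.1, -0.7]
width: 11.2
gripper_force: 59.5
clock: 17.52
eef_pos: [530.3, 283.8, 18.5]
tool_rot: [3.142, 0.0, 1.731]
force: [0.1, -1.0, -0.7]
width: 10.9
gripper_force: 59.5
```

```bash
python3 -m handwheel '[[[0,0,0],[0,0,0.0006],1],[[0,0,0],[0,0,0],1],[[0,0,0],[0,0,0],1]]'
python3 -m handwheel '[[[0,0,0],[0,0,0.0004],1],[[0,0,0],[0,0,0],1],[[0,0,0],[0,0,0],1]]'
```

```text
clock: 17.77
eef_pos: [530.3, 283.8, 17.9]
tool_rot: [3.142, 0.0, 1.731]
force: [-0.6, -0.2, -1.7]
width: 10.8
gripper_force: 59.5
clock: 18.02
eef_pos: [530.4, 283.8, 17.8]
tool_rot: [3.141, -0.0, 1.731]
force: [0.3, -0.6, 2.8]
width: 11.0
gripper_force: 59.8
```

```bash
python3 -m handwheel '[[[0,0,0],[0,0,0],0.7],[[0,0,0],[0,0,0],0.6],[[0,0,0],[0,0,0],0.4],[[0,0,0],[0,0,0],0.2],[[0,0,0],[0,0,0],0]]'
python3 -m handwheel '[[[0,0,0],[0,0,0],0],[[0,0,0],[0,0,0],0],[[0,0,0],[0,0,-0.01],0],[[0,0,0],[0,0,-0.035],0],[[0,0,0],[0,0,-0.04],0]]'
python3 -m handwheel '[[[0,0,0],[0,0,-0.035],0],[[0,0,0],[0,0,0],0],[[0,0,0],[0,0,0],0]]'
python3 - <<'E'
from h import *
i,s=grab("wrist"); cv2.imwrite("pics/w6.png",i["pixels"][:,:,::-1]); print(s["eef_pos"],s["tool_rot"],s["clock"])
print(rel(s,(497,-448,125),0.16))
hsv=cv2.cvtColor(i["pixels"],cv2.COLOR_RGB2HSV)
for r in rect(i,(hsv[...,1]<70)&(hsv[...,2]>60),11): 
  if r[3][1]<320: print(r)
E
```

```text
clock: 18.43
eef_pos: [530.3, 283.8, 17.5]
tool_rot: [3.142, -0.0, 1.731]
force: [-0.2, -0.2, 0.1]
width: 69.1
gripper_force: 0.0
clock: 18.85
eef_pos: [528.4, 282.8, 101.8]
tool_rot: [-3.136, 0.002, 1.732]
force: [1.2, 1.0, 0.3]
width: 85.3
gripper_force: 0.0
clock: 19.1
eef_pos: [531.9, 284.7, 140.7]
tool_rot: [3.136, -0.002, 1.731]
force: [0.0, 0.7, -0.3]
width: 85.5
gripper_force: 0.0
[531.8536305  284.71790067 140.69493463] [ 3.13612495e+00 -1.96989908e-03  1.73090890e+00] 19.1
(array([-717.8, -151.3,   13.5]), np.float64(0.0))
(array([754.4, 191.2]), array([ 6.7, 53.4], dtype=float32), -1.379, array([430., 288.]))
(array([475.4, 153.1]), array([46.8, 51. ], dtype=float32), 0.156, array([193., 285.]))
(array([549.1, 164.4]), array([51.3, 93.8], dtype=float32), -1.413, array([259., 274.]))
(array([670.3, 203.8]), array([19.6, 78. ], dtype=float32), -0.927, array([363., 271.]))
(array([427.3, 164.8]), array([19. , 79.1], dtype=float32), 1.242, array([150., 271.]))
(array([456.4, 271.5]), array([37.6, 39.3], dtype=float32), 0.158, array([182., 185.]))
(array([530. , 282.7]), array([ 31.2, 106.4], dtype=float32), -1.417, array([254., 182.]))
(array([763.7, 367.5]), array([16.3, 61.6], dtype=float32), -1.128, array([505., 138.]))
(array([308.9, 274.6]), array([ 29.7, 272.7], dtype=float32), -1.371, array([ 31., 143.]))
```

View pics/w6.png

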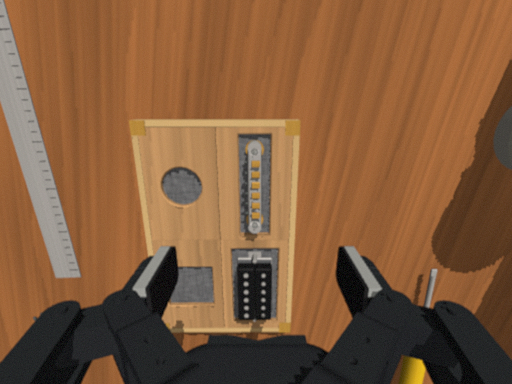

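The bridge lies in its nest at (254,187) with clearance all round, and the pickup is still in place. Now the knob.

```bash
python3 -m handwheel '[[[0,0,0],[-0.0359,-0.0076,0],0],[[0,0,0],[-0.0359,-0.0076,0],0],[[0,0,0],[-0.0359,-0.0076,0],0],[[0,0,0],[-0.0359,-0.0076,0],0],[[0,0,0],[-0.0359,-0.0076,0],0]]'
python3 -m handwheel '[[[0,0,0],[-0.0359,-0.0076,0],0],[[0,0,0],[-0.0359,-0.0076,0],0],[[0,0,0],[-0.0359,-0.0076,0],0],[[0,0,0],[-0.0359,-0.0076,0],0],[[0,0,0],[-0.0359,-0.0076,0],0]]'
python3 -m handwheel '[[[0,0,0],[-0.0359,-0.0076,0],0],[[0,0,0],[-0.0359,-0.0076,0],0],[[0,0,0],[-0.0359,-0.0076,0],0],[[0,0,0],[-0.0359,-0.0076,0],0],[[0,0,0],[-0.0359,-0.0076,0],0]]'
python3 -m handwheel '[[[0,0,0],[-0.0359,-0.0076,0],0],[[0,0,0],[-0.0359,-0.0076,0],0],[[0,0,0],[-0.0359,-0.0076,0],0],[[0,0,0],[-0.0359,-0.0076,0],0],[[0,0,0],[-0.0359,-0.0076,0],0]]'
python3 -m handwheel '[[[0,0,0],[0,0,0.015],0],[[0,0,0],[0,0,0],0],[[0,0,0],[0,0,0],0],[[0,0,0],[0,0,0],0]]'
python3 - <<'E'
from h import *
i,s=grab("wrist"); cv2.imwrite("pics/w7.png",i["pixels"][:,:,::-1]); print(s["eef_pos"],s["tool_rot"],s["clock"])
hsv=cv2.cvtColor(i["pixels"],cv2.COLOR_RGB2HSV)
for r in rect(i,(hsv[...,2]<75)&(hsv[...,1]<110),12):
  if r[3][1]<320: print(r)
E
```

```text
clock: 19.57
eef_pos: [519.8, 98.6, 136.1]
tool_rot: [-3.138, 0.0, 1.732]
force: [0.1, -0.2, 0.7]
width: 85.4
gripper_force: 0.0
clock: 19.98
eef_pos: [510.9, -84.4, 136.2]
tool_rot: [-3.138, -0.001, 1.731]
force: [1.8, 0.2, 0.6]
width: 85.3
gripper_force: 0.0
clock: 20.4
eef_pos: [502.1, -267.3, 136.0]
tool_rot: [-3.139, -0.002, 1.731]
force: [0.9, -0.8, 1.1]
width: 85.5
gripper_force: 0.0
clock: 20.82
eef_pos: [493.3, -450.3, 135.6]
tool_rot: [-3.139, -0.003, 1.731]
force: [1.0, 0.5, 0.3]
width: 85.3
gripper_force: 0.0
clock: 21.15
eef_pos: [495.1, -447.2, 121.8]
tool_rot: [-3.141, -0.003, 1.733]
force: [0.2, -0.0, -0.1]
width: 85.2
gripper_force: 0.0
[ 495.13798848 -447.18941275  121.7865457 ] [-3.14103490e+00 -2.57447667e-03  1.73324074e+00] 21.15
(array([ 497.4, -446.7]), array([22.2, 25.2], dtype=float32), -1.408, array([259., 191.]))
(array([ 372.5, -472.8]), array([ 8. , 87.9], dtype=float32), 1.307, array([128., 195.]))
(array([ 270.5, -414.3]), array([15.5, 27.1], dtype=float32), 0.972, array([ 12., 116.]))
```

View pics/w7.png

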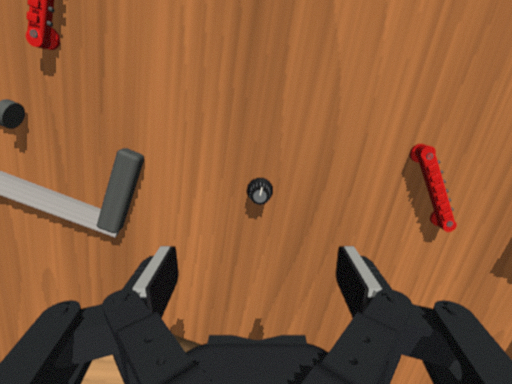

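The knob is at (260,191), nearly centred.

```bash
python3 -m handwheel '[[[0,0,0],[0.0005,0.0022,0.02],0],[[0,0,0],[0,0,0.03],0],[[0,0,0],[0,0,0.03],0],[[0,0,0],[0,0,0.02],0],[[0,0,0],[0,0,0.008],0.1]]'
python3 -m handwheel '[[[0,0,0],[0,0,0],0.2],[[0,0,0],[0,0,0],0.3],[[0,0,0],[0,0,0],0.4],[[0,0,0],[0,0,0],0.5],[[0,0,0],[0,0,0],0.5]]'
```

```text
clock: 21.62
eef_pos: [496.0, -445.8, 11.9]
tool_rot: [-3.139, -0.004, 1.733]
force: [0.7, 0.3, -0.3]
width: 77.4
gripper_force: 0.0
clock: 22.03
eef_pos: [497.8, -449.1, 16.1]
tool_rot: [3.14, 0.002, 1.731]
force: [0.6, 0.4, 0.7]
width: 42.2
gripper_force: 0.0
```

```bash
python3 -c "
from h import *
s=ctrl.read_state(); print(rel(s,(497.4,-446.5,8),0.16))"
```

```text
(array([2.6, 0. , 8.1]), np.float64(0.0))
```

```bash
python3 -m handwheel '[[[0,0,0],[0.002,0,0.003],0.5],[[0,0,0],[0,0,0.0025],0.5],[[0,0,0],[0,0,0.002],0.55],[[0,0,0],[0,0,0],0.6],[[0,0,0],[0,0,0],0.6]]'
python3 -m handwheel '[[[0,0,0],[0,0,0],0.65],[[0,0,0],[0,0,0],0.7],[[0,0,0],[0,0,0],1],[[0,0,0],[0,0,0],1],[[0,0,0],[0,0,0],1]]'
python3 -m handwheel '[[[0,0,0],[0,0,0],1],[[0,0,0],[0,0,0],1],[[0,0,0],[0,0,0],1]]'
```

```text
clock: 22.45
eef_pos: [496.5, -446.3, 6.7]
tool_rot: [-3.141, -0.0, 1.731]
force: [0.7, -0.6, 0.5]
width: 34.1
gripper_force: 0.0
clock: 22.87
eef_pos: [496.9, -446.6, 7.3]
tool_rot: [3.141, 0.0, 1.731]
force: [0.7, 0.2, 2.5]
width: 15.7
gripper_force: 58.7
clock: 23.12
eef_pos: [496.9, -446.6, 7.3]
tool_rot: [3.141, 0.0, 1.731]
force: [0.1, 0.6, 3.8]
width: 16.1
gripper_force: 58.8
```

```bash
python3 -m handwheel '[[[0,0,0],[0,0,-0.01],1],[[0,0,0],[0,0,-0.03],1],[[0,0,0],[0,0,-0.04],1],[[0,0,0],[0,0,-0.04],1],[[0,0,0],[0,0,0],1]]'
python3 -m handwheel '[[[0,0,0],[0,0,0],1],[[0,0,0],[0,0,0],1],[[0,0,0],[0,0,0],1]]'
python3 - <<'E'
from h import *
i,s=grab("wrist"); cv2.imwrite("pics/w8.png",cv2.resize(i["pixels"][160:384,130:390,::-1],None,fx=2,fy=2)); print(s["eef_pos"],s["tool_rot"],s["clock"])
print(rel(s,(456.3,272,125),0.16))
E
```

```text
clock: 23.53
eef_pos: [501.2, -449.3, 135.9]
tool_rot: [3.132, 0.01, 1.731]
force: [1.4, -1.6, 1.2]
width: 15.8
gripper_force: 58.6
clock: 23.78
eef_pos: [495.5, -445.8, 125.7]
tool_rot: [-3.139, -0.002, 1.731]
force: [0.2, 0.5, 0.7]
width: 16.2
gripper_force: 58.6
[ 495.48880581 -445.80095121  125.65570606] [-3.13944824e+00 -2.04570941e-03  1.73118781e+00] 23.7833
(array([714.8,  76. ,   2. ]), np.float64(0.0))
```

View pics/w8.png

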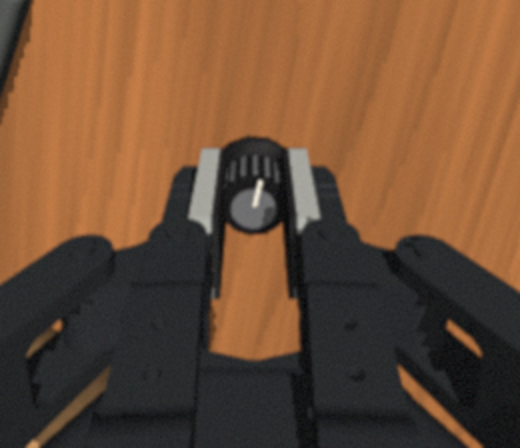

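The knob is held upright and level between the pads, its cap at about (256,263) in the full frame.

```bash
python3 -m handwheel '[[[0,0,0],[0.0357,0.0038,0],1],[[0,0,0],[0.0357,0.0038,0],1],[[0,0,0],[0.0357,0.0038,0],1],[[0,0,0],[0.0357,0.0038,0],1],[[0,0,0],[0.0357,0.0038,0],1]]'
python3 -m handwheel '[[[0,0,0],[0.0357,0.0038,0],1],[[0,0,0],[0.0357,0.0038,0],1],[[0,0,0],[0.0357,0.0038,0],1],[[0,0,0],[0.0357,0.0038,0],1],[[0,0,0],[0.0357,0.0038,0],1]]'
python3 -m handwheel '[[[0,0,0],[0.0357,0.0038,0],1],[[0,0,0],[0.0357,0.0038,0],1],[[0,0,0],[0.0357,0.0038,0],1],[[0,0,0],[0.0357,0.0038,0],1],[[0,0,0],[0.0357,0.0038,0],1]]'
python3 -m handwheel '[[[0,0,0],[0.0357,0.0038,0],1],[[0,0,0],[0.0357,0.0038,0],1],[[0,0,0],[0.0357,0.0038,0],1],[[0,0,0],[0.0357,0.0038,0],1],[[0,0,0],[0.0357,0.0038,0],1]]'
python3 -m handwheel '[[[0,0,0],[0,0,0],1],[[0,0,0],[0,0,0],1],[[0,0,0],[0,0,0],1],[[0,0,0],[0,0,0],1]]'
python3 - <<'E'
from h import *
i,s=grab("wrist"); z=s["eef_pos"][2]; print(s["eef_pos"],s["tool_rot"],s["clock"])
print(cast(i,(256.5,263.5),z+10.7))
hsv=cv2.cvtColor(i["pixels"],cv2.COLOR_RGB2HSV)
for r in rect(i,(hsv[...,1]<70)&(hsv[...,2]>60),11): 
  if r[3][1]<270: print(r)
print(rel(s,(456.3,272,18.3),0.16))
E
```

```text
clock: 24.25
eef_pos: [485.7, -265.2, 125.7]
tool_rot: [-3.14, -0.002, 1.731]
force: [0.7, 1.7, -0.1]
width: 15.6
gripper_force: 58.7
clock: 24.67
eef_pos: [476.0, -86.2, 126.0]
tool_rot: [-3.139, -0.001, 1.731]
force: [0.6, -0.4, 0.8]
width: 15.8
gripper_force: 58.7
clock: 25.08
eef_pos: [466.3, 92.8, 126.0]
tool_rot: [-3.139, 0.0, 1.731]
force: [1.6, -0.2, 0.8]
width: 15.7
gripper_force: 58.7
clock: 25.5
eef_pos: [456.5, 271.9, 125.9]
tool_rot: [-3.139, 0.001, 1.732]
force: [-0.6, 0.0, -0.3]
width: 15.9
gripper_force: 58.7
clock: 25.83
eef_pos: [457.5, 268.5, 126.2]
tool_rot: [-3.14, 0.002, 1.729]
force: [-0.5, -0.5, -0.1]
width: 15.9
gripper_force: 58.7
[457.46759651 268.50371151 126.23106982] [-3.13974050e+00  1.91370893e-03  1.72926129e+00] 25.8333
[[457.48458657 265.13173515]]
(array([544.1, 197.2]), array([27.3, 51.8], dtype=float32), 0.16, array([326., 261.]))
(array([470.4, 185.3]), array([23.3, 27.4], dtype=float32), 0.864, array([256., 262.]))
(array([495.5, 199.3]), array([14.1, 51.6], dtype=float32), -1.288, array([281., 255.]))
(array([442.1, 190.1]), array([14.1, 52.7], dtype=float32), -1.523, array([232., 254.]))
(array([457.2, 271.7]), array([38.8, 38.8], dtype=float32), -0.631, array([258., 184.]))
(array([530.8, 282.7]), array([ 31.1, 105.8], dtype=float32), -1.41, array([334., 181.]))
(array([307.3, 270.7]), array([ 29.5, 264.6], dtype=float32), -1.37, array([ 97., 140.]))
(array([  3.8,  -0.4, 107.9]), np.float64(-0.1))
```

```bash
python3 -m handwheel '[[[0,0,0],[0.0065,0.0005,0.02],1],[[0,0,0],[0,0,0.03],1],[[0,0,0],[0,0,0.03],1],[[0,0,0],[0,0,0.015],1],[[0,0,0],[0,0,0.004],1]]'
python3 -m handwheel '[[[0,0,0],[0,0,0],1],[[0,0,0],[0,0,0],1],[[0,0,0],[0,0,0],1],[[0,0,0],[0,0,0],1]]'
```

```text
clock: 26.3
eef_pos: [455.8, 274.3, 25.4]
tool_rot: [-3.137, 0.003, 1.729]
force: [-0.3, 0.2, 0.8]
width: 16.0
gripper_force: 58.7
clock: 26.63
eef_pos: [458.1, 277.4, 29.3]
tool_rot: [3.139, -0.001, 1.731]
force: [-0.2, -0.3, 0.5]
width: 15.9
gripper_force: 58.7
```

```bash
python3 -m handwheel '[[[0,0,0],[-0.001,0,0.003],1],[[0,0,0],[0,0,0.003],1],[[0,0,0],[0,0,0],1],[[0,0,0],[0,0,0],1],[[0,0,0],[0,0,0],1]]'
python3 -m handwheel '[[[0,0,0],[0,0,0.001],1],[[0,0,0],[0,0,0.001],1],[[0,0,0],[0,0,0],1],[[0,0,0],[0,0,0],1],[[0,0,0],[0,0,0],1]]'
```

```text
clock: 27.05
eef_pos: [457.2, 276.1, 22.0]
tool_rot: [-3.142, 0.0, 1.731]
force: [-0.6, 0.4, 0.1]
width: 15.5
gripper_force: 58.7
clock: 27.47
eef_pos: [457.3, 276.1, 20.0]
tool_rot: [-3.142, -0.0, 1.731]
force: [0.3, 0.3, -0.4]
width: 15.3
gripper_force: 58.7
```

```bash
python3 -m handwheel '[[[0,0,0],[-0.0005,0,0.0007],1],[[0,0,0],[0,0,0.0006],1],[[0,0,0],[0,0,0],1],[[0,0,0],[0,0,0],1]]'
python3 -m handwheel '[[[0,0,0],[0,0,0.0004],1],[[0,0,0],[0,0,0],1],[[0,0,0],[0,0,0],1]]'
python3 - <<'E'
from h import *
i,s=grab("wrist"); print(s["force"])
cv2.imwrite("pics/w9.png",cv2.resize(i["pixels"][160:384,130:390,::-1],None,fx=2,fy=2))
E
```

```text
clock: 27.8
eef_pos: [457.3, 275.5, 18.7]
tool_rot: [-3.142, 0.0, 1.731]
force: [-0.4, -0.7, 0.8]
width: 16.1
gripper_force: 58.7
clock: 28.05
eef_pos: [457.4, 275.6, 18.3]
tool_rot: [3.142, -0.0, 1.731]
force: [-0.4, 0.0, 0.1]
width: 15.7
gripper_force: 58.7
[-0.38429818  0.03575031  0.12372108]
```

View pics/w9.png

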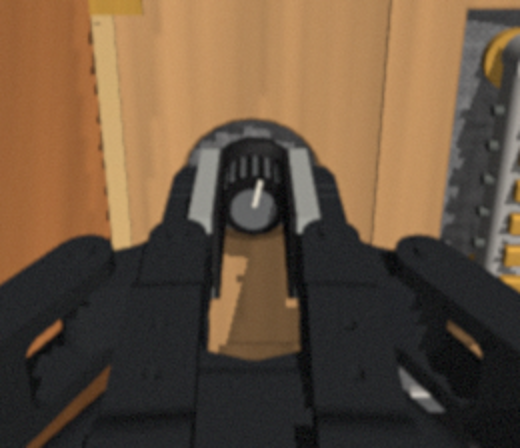

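The knob is within the round recess, with felt visible beyond it at (250,130). It is not quite touching yet.

```bash
python3 -m handwheel '[[[0,0,0],[0,0,0.0004],1],[[0,0,0],[0,0,0],1],[[0,0,0],[0,0,0],1]]'
python3 -m handwheel '[[[0,0,0],[0,0,0.0003],1],[[0,0,0],[0,0,0],1],[[0,0,0],[0,0,0],1]]'
```

```text
clock: 28.35
eef_pos: [457.4, 275.6, 18.3]
tool_rot: [3.141, 0.0, 1.731]
force: [-0.9, -0.1, 5.0]
width: 16.0
gripper_force: 59.2
clock: 28.6
eef_pos: [457.4, 275.6, 18.2]
tool_rot: [3.141, 0.0, 1.731]
force: [-2.3, -1.2, 8.7]
width: 15.8
gripper_force: 59.5
```

```bash
python3 -m handwheel '[[[0,0,0],[0,0,0],0.7],[[0,0,0],[0,0,0],0.6],[[0,0,0],[0,0,0],0.5],[[0,0,0],[0,0,0],0.3],[[0,0,0],[0,0,0],0.2]]'
python3 -m handwheel '[[[0,0,0],[0,0,0],0],[[0,0,0],[0,0,0],0],[[0,0,0],[0,0,-0.01],0],[[0,0,0],[0,0,-0.035],0],[[0,0,0],[0,0,-0.04],0]]'
python3 -m handwheel '[[[0,0,0],[0,0,-0.025],0],[[0,0,0],[0,0,0],0],[[0,0,0],[0,0,0],0],[[0,0,0],[0,0,0],0]]'
python3 - <<'E'
from h import *
i,s=grab("wrist"); print(s["eef_pos"]); cv2.imwrite("pics/w10.png",i["pixels"][:,:,::-1])
print(rel(s,(563,-26,125),0.102))
E
```

```text
clock: 29.02
eef_pos: [457.3, 275.5, 17.4]
tool_rot: [-3.141, 0.0, 1.731]
force: [-0.1, 1.0, -0.0]
width: 65.7
gripper_force: 0.0
clock: 29.43
eef_pos: [455.7, 274.5, 102.2]
tool_rot: [-3.137, 0.002, 1.732]
force: [1.2, 0.8, -0.4]
width: 85.4
gripper_force: 0.0
clock: 29.77
eef_pos: [457.1, 275.2, 127.8]
tool_rot: [-3.142, 0.0, 1.731]
force: [-0.7, -0.3, -0.7]
width: 85.3
gripper_force: 0.0
[457.12896759 275.16349589 127.82212415]
(array([-314.2,   56.5,    2.9]), np.float64(3.3))
```

View pics/w10.png

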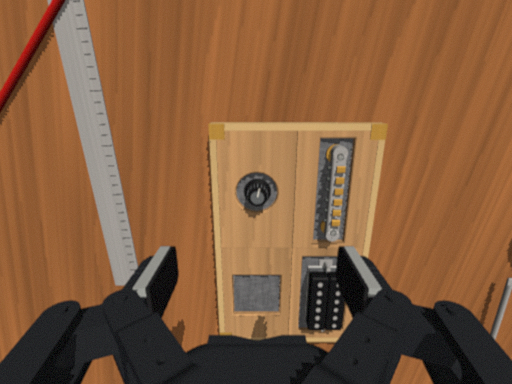

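The knob stands in its round nest at (257,191). Jack next.

```bash
python3 -m handwheel '[[[0,0,0],[-0.0314,0.0056,0],0],[[0,0,0],[-0.0314,0.0056,0],0],[[0,0,0],[-0.0314,0.0056,0],0],[[0,0,0],[-0.0314,0.0056,0],0],[[0,0,0],[-0.0314,0.0056,0],0]]'
python3 -m handwheel '[[[0,0,0],[-0.0314,0.0056,0],0],[[0,0,0],[-0.0314,0.0056,0],0],[[0,0,0],[-0.0314,0.0056,0],0],[[0,0,0],[-0.0314,0.0056,0],0],[[0,0,0],[-0.0314,0.0056,0],0]]'
python3 -m handwheel '[[[0,0,3.3],[0,0,0],0],[[0,0,0],[0,0,0],0],[[0,0,0],[0,0,0],0],[[0,0,0],[0,0,0],0],[[0,0,0],[0,0,0],0]]'
python3 - <<'E'
from h import *
i,s=grab("wrist"); print(s["eef_pos"],s["tool_rot"]); cv2.imwrite("pics/w11.png",i["pixels"][60:330,120:400,::-1].repeat(2,0).repeat(2,1))
hsv=cv2.cvtColor(i["pixels"],cv2.COLOR_RGB2HSV)
for r in rect(i,(hsv[...,1]<70)&(hsv[...,2]>60),4): 
  if r[3][1]<270: print(r)
E
```

```text
clock: 30.23
eef_pos: [509.3, 123.4, 126.2]
tool_rot: [-3.138, 0.0, 1.732]
force: [0.4, -0.6, -0.2]
width: 85.2
gripper_force: 0.0
clock: 30.65
eef_pos: [561.9, -27.0, 126.1]
tool_rot: [-3.138, -0.001, 1.731]
force: [0.8, 1.0, -1.3]
width: 84.9
gripper_force: 0.0
clock: 31.07
eef_pos: [562.2, -23.6, 127.3]
tool_rot: [-3.141, -0.001, 1.677]
force: [-0.8, 0.3, -0.2]
width: 85.6
gripper_force: 0.0
[562.19641544 -23.60428912 127.26020563] [-3.14060218e+00 -9.70653708e-04  1.67724523e+00]
(array([564.5, -26.5]), array([38.2, 38.8], dtype=float32), -1.404, array([259., 189.]))
(array([329.1,  17.1]), array([ 3.4, 33.5], dtype=float32), -0.875, array([ 13., 119.]))
(array([331. ,  33.1]), array([ 3.2, 30.8], dtype=float32), -0.862, array([ 13., 102.]))
(array([332.8,  49.1]), array([ 3.7, 28.4], dtype=float32), -0.856, array([12., 83.]))
(array([555.3, 128.5]), array([17.3, 52.5], dtype=float32), 0.107, array([267.,  11.]))
```

View pics/w11.png

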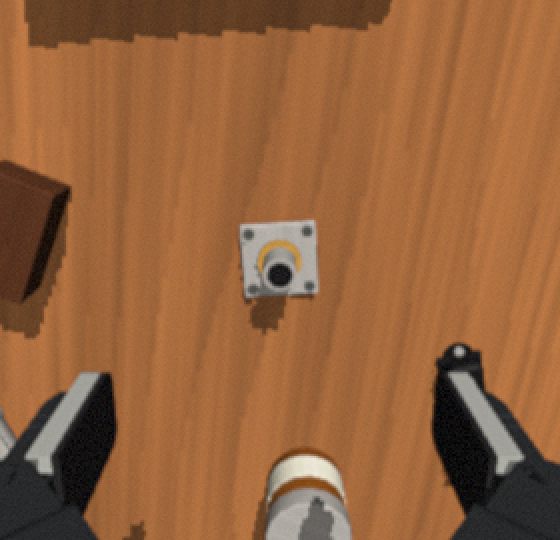

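The jack's plate centre is at (259,189) in the full frame, already square to the nest. I'll grip the barrel.

```bash
python3 -m handwheel '[[[0,0,0],[-0.003,0.002,0.02],0],[[0,0,0],[0,0,0.03],0],[[0,0,0],[0,0,0.03],0],[[0,0,0],[0,0,0.02],0.2],[[0,0,0],[0,0,0.006],0.3]]'
python3 -m handwheel '[[[0,0,0],[0,0,0],0.3],[[0,0,0],[0,0,0],0.4],[[0,0,0],[0,0,0],0.5],[[0,0,0],[0,0,0],0.55],[[0,0,0],[0,0,0],0.6]]'
python3 -c "
from h import *
s=ctrl.read_state(); print(rel(s,(564.5,-26.5,8.5),0.106))"
```

```text
clock: 31.53
eef_pos: [562.7, -27.3, 18.7]
tool_rot: [-3.136, -0.001, 1.676]
force: [-0.4, 0.9, 0.1]
width: 63.6
gripper_force: 0.0
clock: 31.95
eef_pos: [566.0, -28.3, 22.9]
tool_rot: [3.139, 0.0, 1.673]
force: [0.2, -0.2, 0.3]
width: 33.9
gripper_force: 0.0
(array([ 1.9, -1.3, 14.4]), np.float64(-0.2))
```

```bash
python3 -m handwheel '[[[0,0,0],[0.0015,-0.0005,0.004],0.6],[[0,0,0],[0,0,0.004],0.6],[[0,0,0],[0,0,0.003],0.6],[[0,0,0],[0,0,0.001],0.6],[[0,0,0],[0,0,0],0.6]]'
python3 -m handwheel '[[[0,0,0],[0,0,0],0.65],[[0,0,0],[0,0,0],0.7],[[0,0,0],[0,0,0],0.75],[[0,0,0],[0,0,0],1],[[0,0,0],[0,0,0],1]]'
python3 -m handwheel '[[[0,0,0],[0,0,0],1],[[0,0,0],[0,0,0],1],[[0,0,0],[0,0,0],1]]'
```

```text
clock: 32.37
eef_pos: [564.0, -26.8, 9.1]
tool_rot: [-3.141, -0.0, 1.674]
force: [-0.1, -0.8, -0.5]
width: 34.1
gripper_force: 0.0
clock: 32.78
eef_pos: [564.6, -26.8, 10.0]
tool_rot: [3.141, 0.0, 1.673]
force: [-1.5, 0.3, 2.8]
width: 13.2
gripper_force: 58.5
clock: 33.03
eef_pos: [564.6, -26.8, 9.9]
tool_rot: [3.141, 0.0, 1.674]
force: [-1.7, -0.1, 4.7]
width: 13.6
gripper_force: 58.7
```

```bash
python3 -m handwheel '[[[0,0,0],[0,0,-0.01],1],[[0,0,0],[0,0,-0.03],1],[[0,0,0],[0,0,-0.03],1],[[0,0,0],[0,0,-0.03],1],[[0,0,0],[0,0,-0.01],1]]'
python3 -m handwheel '[[[0,0,0],[0,0,0],1],[[0,0,0],[0,0,0],1],[[0,0,0],[0,0,0],1],[[0,0,0],[0,0,0],1]]'
python3 -c "
from h import *
s=ctrl.read_state(); print(rel(s,(475.5,154.5,120),0.106))"
```

```text
clock: 33.45
eef_pos: [566.6, -26.6, 123.9]
tool_rot: [3.135, 0.0, 1.674]
force: [0.4, 0.2, -0.2]
width: 13.6
gripper_force: 58.6
clock: 33.78
eef_pos: [563.2, -26.9, 118.0]
tool_rot: [-3.138, -0.0, 1.674]
force: [0.9, 0.6, -1.0]
width: 13.3
gripper_force: 58.6
(array([189.4, -68.6,  -1.7]), np.float64(-0.2))
```

```bash
python3 -m handwheel '[[[0,0,0],[0.014,-0.005,0],1],[[0,0,0],[0.027,-0.0099,0],1],[[0,0,0],[0.027,-0.0099,0],1],[[0,0,0],[0.027,-0.0099,0],1],[[0,0,0],[0.027,-0.0099,0],1]]'
python3 -m handwheel '[[[0,0,0],[0.027,-0.0099,0],1],[[0,0,0],[0.027,-0.0099,0],1],[[0,0,0],[0.013,-0.005,0],1],[[0,0,0],[0,0,0],1],[[0,0,0],[0,0,0],1]]'
python3 -m handwheel '[[[0,0,0],[0,0,0],1],[[0,0,0],[0,0,0],1],[[0,0,0],[0,0,0],1]]'
python3 - <<'E'
from h import *
i,s=grab("wrist"); z=s["eef_pos"][2]; print(s["eef_pos"],s["tool_rot"]); cv2.imwrite("pics/w12.png",i["pixels"][:,:,::-1])
hsv=cv2.cvtColor(i["pixels"],cv2.COLOR_RGB2HSV)
for r in rect(i,(hsv[...,1]<70)&(hsv[...,2]>60),11): 
  if r[3][1]<300: print(r)
E
```

```text
clock: 34.2
eef_pos: [505.5, 92.1, 118.7]
tool_rot: [-3.14, -0.001, 1.674]
force: [0.1, 1.1, -0.6]
width: 13.4
gripper_force: 58.6
clock: 34.62
eef_pos: [474.6, 155.4, 119.1]
tool_rot: [-3.14, 0.0, 1.677]
force: [0.2, -0.2, -0.6]
width: 13.1
gripper_force: 58.6
clock: 34.87
eef_pos: [476.3, 152.9, 119.4]
tool_rot: [-3.141, 0.001, 1.671]
force: [-0.5, -0.1, -0.6]
width: 13.5
gripper_force: 58.6
[476.34247274 152.87535225 119.37673509] [-3.14134913e+00  5.59355616e-04  1.67138137e+00]
(array([316.5,  42.2]), array([ 3.5, 80.8], dtype=float32), -0.877, array([ 96., 273.]))
(array([322.2,  54.3]), array([ 3.4, 70. ], dtype=float32), -0.869, array([100., 265.]))
(array([482.4,  81.4]), array([27.1, 49.8], dtype=float32), -1.456, array([256., 256.]))
(array([327.1,  65.8]), array([ 3.5, 58.1], dtype=float32), -0.859, array([106., 256.]))
(array([547.5, 153.1]), array([6.3, 6.5], dtype=float32), -0.961, array([331., 198.]))
(array([545.7, 164.7]), array([5.7, 6.2], dtype=float32), -1.388, array([331., 186.]))
(array([543.6, 175.9]), array([5.8, 6.4], dtype=float32), -0.655, array([331., 175.]))
(array([478.5, 117.8]), array([ 64.9, 124. ], dtype=float32), -1.447, array([256., 223.]))
(array([542.2, 187. ]), array([6.2, 6.3], dtype=float32), 0.938, array([332., 163.]))
(array([549.3, 166. ]), array([51.3, 97.4], dtype=float32), -1.415, array([328., 184.]))
(array([456.6, 272.4]), array([38.9, 39.4], dtype=float32), 0.101, array([248.,  49.]))
(array([532.2, 274. ]), array([31.3, 84.3], dtype=float32), -1.41, array([339.,  49.]))
(array([318.7, 215.3]), array([ 29.4, 159.7], dtype=float32), -1.37, array([80., 94.]))
```

View pics/w12.png

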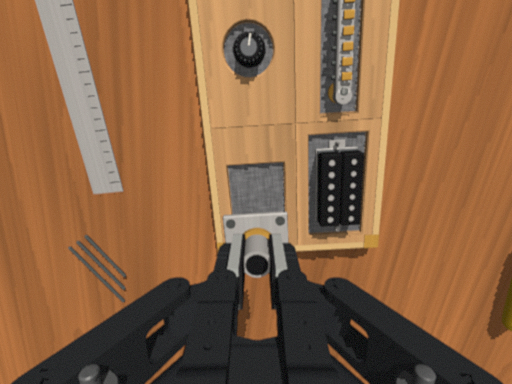

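The view shows the jack's plate edge from (226,215) to (287,212), parallel to its recess at (257,190). The barrel top is at (257,264).

```bash
python3 -c "
from h import *
i,s=grab('wrist');z=s['eef_pos'][2]; q=cast(i,[(226,215),(287,212)],z-5.9);m=q.mean(0);d=q[1]-q[0];print(q,d,np.hypot(*d),m+19*np.array([d[1],-d[0]])/np.hypot(*d),cast(i,(257,264),z+16),s['eef_pos'])"
```

```text
[[456.22432843 169.57250459]
 [491.37874226 175.03343894]] [35.15441383  5.46093435] 35.57603990969766 [476.71804187 153.52814848] [[476.09146521 152.66763799]] [476.36727077 152.96343337 119.46503581]
```

```bash
python3 -m handwheel '[[[0,0,0],[0.0013,-0.0009,0.02],1],[[0,0,0],[0,0,0.03],1],[[0,0,0],[0,0,0.025],1],[[0,0,0],[0,0,0.012],1],[[0,0,0],[0,0,0.004],1]]'
python3 -m handwheel '[[[0,0,0],[0,0,0],1],[[0,0,0],[0,0,0],1],[[0,0,0],[0,0,0],1],[[0,0,0],[0,0,0],1]]'
python3 -m handwheel '[[[0,0,0],[0,0,0.002],1],[[0,0,0],[0,0,0.002],1],[[0,0,0],[0,0,0],1],[[0,0,0],[0,0,0],1],[[0,0,0],[0,0,0],1]]'
```

```text
clock: 35.38
eef_pos: [473.8, 154.3, 26.6]
tool_rot: [-3.138, 0.001, 1.673]
force: [-0.1, 0.6, 0.2]
width: 13.0
gripper_force: 58.6
clock: 35.72
eef_pos: [475.8, 155.4, 29.7]
tool_rot: [3.14, -0.001, 1.673]
force: [0.9, 0.6, -0.5]
width: 13.1
gripper_force: 58.6
clock: 36.13
eef_pos: [475.0, 155.3, 24.6]
tool_rot: [-3.142, -0.0, 1.674]
force: [0.5, 0.1, -0.4]
width: 13.4
gripper_force: 58.6
```

```bash
python3 -m handwheel '[[[0,0,0],[-0.0005,0.0003,0.001],1],[[0,0,0],[0,0,0.001],1],[[0,0,0],[0,0,0.001],1],[[0,0,0],[0,0,0],1],[[0,0,0],[0,0,0],1]]'
python3 -m handwheel '[[[0,0,0],[0,0,0.0004],1],[[0,0,0],[0,0,0],1],[[0,0,0],[0,0,0],1]]'
python3 -m handwheel '[[[0,0,0],[0,0,0.0003],1],[[0,0,0],[0,0,0],1],[[0,0,0],[0,0,0],1]]'
```

```text
clock: 36.55
eef_pos: [475.3, 154.8, 21.5]
tool_rot: [-3.141, 0.0, 1.674]
force: [0.1, -0.4, 0.1]
width: 13.7
gripper_force: 58.6
clock: 36.8
eef_pos: [475.3, 154.8, 21.2]
tool_rot: [3.142, -0.0, 1.674]
force: [0.3, 0.0, -0.5]
width: 13.5
gripper_force: 58.6
clock: 37.05
eef_pos: [475.4, 154.9, 20.9]
tool_rot: [3.141, -0.0, 1.674]
force: [-0.2, -0.6, 0.0]
width: 13.3
gripper_force: 58.6
```

```bash
python3 -m handwheel '[[[0,0,0],[0,0,0.0004],1],[[0,0,0],[0,0,0],1],[[0,0,0],[0,0,0],1]]'
python3 -m handwheel '[[[0,0,0],[0,0,0.0002],1],[[0,0,0],[0,0,0],1],[[0,0,0],[0,0,0],1]]'
```

```text
clock: 37.3
eef_pos: [475.4, 154.8, 20.9]
tool_rot: [3.141, 0.0, 1.674]
force: [-0.4, -0.5, 4.6]
width: 13.3
gripper_force: 59.1
clock: 37.55
eef_pos: [475.4, 154.8, 20.9]
tool_rot: [3.141, 0.0, 1.674]
force: [-1.1, -1.1, 7.3]
width: 13.5
gripper_force: 59.2
```

The jack is on the felt. I'll open only partway, to clear the pickup, and lift.

```bash
python3 -m handwheel '[[[0,0,0],[0,0,0],0.75],[[0,0,0],[0,0,0],0.65],[[0,0,0],[0,0,0],0.6],[[0,0,0],[0,0,0],0.6],[[0,0,0],[0,0,0],0.6]]'
python3 -m handwheel '[[[0,0,0],[0,0,-0.005],0.6],[[0,0,0],[0,0,-0.015],0.6],[[0,0,0],[0,0,-0.03],0.6],[[0,0,0],[0,0,-0.04],0.6],[[0,0,0],[0,0,-0.04],0]]'
python3 -m handwheel '[[[0,0,0],[-0.02,0,-0.01],0],[[0,0,0],[-0.02,0,0],0],[[0,0,0],[0,0,0],0],[[0,0,0],[0,0,0],0],[[0,0,0],[0,0,0],0]]'
python3 - <<'E'
from h import *
i,s=grab("wrist"); print(s["eef_pos"],s["force"]); a=i["pixels"][:,:,::-1]
t,_=grab("top"); b=cv2.resize(t["pixels"][90:250,60:430,::-1],(512,221))
cv2.imwrite("pics/w13.png",np.vstack([a[:300],b]))
E
```

```text
clock: 37.97
eef_pos: [475.3, 154.8, 20.2]
tool_rot: [-3.141, 0.0, 1.674]
force: [0.1, 0.3, -0.4]
width: 34.1
gripper_force: 0.0
clock: 38.38
eef_pos: [474.3, 154.5, 151.5]
tool_rot: [-3.139, 0.0, 1.674]
force: [0.6, -0.9, -0.2]
width: 44.7
gripper_force: 0.0
clock: 38.8
eef_pos: [479.2, 115.4, 160.4]
tool_rot: [-3.141, -0.0, 1.674]
force: [-0.1, -0.3, 0.2]
width: 85.4
gripper_force: 0.0
[479.20998465 115.36544422 160.35313298] [-0.06248393 -0.26195881  0.17038112]
```

View pics/w13.png

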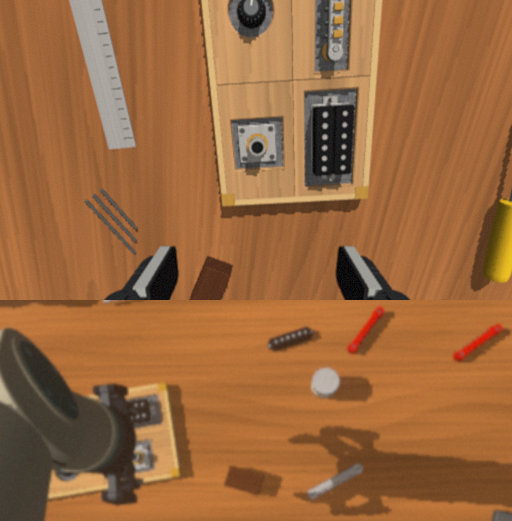

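All four parts show in their nests: jack (257,143), pickup (332,140), knob (250,10) and bridge (336,30). The slim pickup and the tail bar have not moved.

```bash
python3 -c "
from cell import ctrl
print(ctrl.finish_job())"
```

```text
the job is handed in; nothing more can be done
None
```

The pickup, bridge, knob and jack are each set down in their own nests, the slim pickup and tail bar were left where they lay, and the job is handed in at about 39 s of the 112 s allowed.

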